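# Clamp a wax block under the sprung arm of a thread-waxing board

### The arm

A 6-joint arm with a two-finger parallel gripper is mounted at the origin on a cart in front of the work surface, level with it; the furniture and walls round the work are solid. World frame = base frame: x ahead of the robot, y to its left, z up, the work surface at z = 0. Lengths are in mm, angles in degrees, forces in N, time in s.
With the tool pointing down it reaches from about 375 to 975 mm from the base axis. Payload 3.8 kg.
Tool frame: the origin (TCP) lies midway between the tips of the shut fingers; the grasp point (between the pads) lies 19 mm behind it; z points along the fingers, y is the line along which they close (so a half turn about z gives the same grasp; the last joint's range is limited). The gripper opens to 85 mm and grips with 20 to 120 N. Pads are 22 mm wide; open, the fingers measure 114 mm over their backs; the gripper's body (76 mm by 85 mm) begins 54 mm behind the grasp point. The pads swing forward as they close: fully open they stand 13 mm farther back than shut.
Start: joints at [-68.807, 15.12, 91.902, -0, 72.978, -2.114], TCP at [267.073, -619.911, 231.28] pointing down, gripper open.
Joint ranges: [-150.88, 150.88], [-54.13, 125.18], [17.81, 147.31], [-75.09, 255.09], [0, 152.58], [-146.25, 146.25]. Speed limits (degrees/s): [147.25, 147.25, 180, 180, 180, 180].

### API

Orientations are given as a 3x3 rotation matrix whose columns are the frame's x, y, z axes.
In Python, from cell import manip gives the robot as it stands.
- The arm moves only by the tool jog_arm, never from a script. Its argument "motion" is a list that holds one entry, the list of rows, each a list of 6 numbers: the shift along the world's x, y, z normalised to -1 to 1, where 1 is 0.4 m, then the turn, a rotation vector about the world's x, y, z normalised to -1 to 1, where 1 is pi rad. In form: [[[dx, dy, dz, ax, ay, az], ...]]. A call has 1 to 8 rows; each row is the pose to reach, as a shift and turn from the pose commanded when the call began, turning the shorter way round; what a row does not reach only later rows make up. A row lasts 1/10 s, in which the tool goes at most 50 mm and 8.59 degrees, less where a joint would pass 70% of its speed; a pose out of reach is approached as far as the arm can. A call with a number of a shift or a turn outside -1 to 1 is refused whole. A call with a gripper value outside its range is refused whole. "jaw" is the gripper command: -1 is shut, 1 is fully open, values between are in proportion, set as the call begins (left out, the last holds). The fingers move at their own pace and stop on an object; "force" is the grip in N (left out, the last holds). Time passes only in rows, so rows that repeat a pose let the fingers close. It gives the time, the measured TCP pose, the force, the opening and the grip force at its end, in the units of the state.
- manip.get_obs(): the state, without advancing time (a new reading comes with each control period).
- manip.camera(name): name is "scene" or "side" or "wrist"; returns the picture (384x512x3 uint8, red, green, blue); there is no depth.
- manip.camera_model(name): a dict with "fovy" (degrees; the focal length in pixels is half the picture's height over the tangent of half this angle, whatever the lens; pixels are square), "cx", "cy" (the principal point, pixels), "R" (3x3) and "t" (3): a world point X has camera coordinates R X + t. Camera axes: x right, y down, z forward; pixel columns grow to the right and rows downward; lengths in mm; the calibration is good to about 2 mm. A picture is of the moment at which its call begins: read the wrist's pose just before it. camera_model takes no time and is no camera call; for the wrist camera it gives the pose at the moment of the call.
- manip.hand_in(): hands the job in; it is judged then, once.
The state is a dict: "t": time; "q": joint angles; "joint_velocities": joint speeds; "effort": joint torques, N m; "eef_pos": TCP position; "tool_rot": TCP orientation; "wrist_force": force on the tool from outside, world axes, zero at the start; "torque": the same for the moment, N m; "grip_width": opening from 0.0 (shut) to 1.0 (fully open); "gripper_force": force on a finger pad.
Only numpy, scipy, OpenCV 4.12 (cv2) and the standard library are available. Lean on these libraries where they do the work, as an engineer would, in place of code of your own. Each camera call takes 0.05 s, during which the arm holds its last target. There are 200 camera calls.

### The job

Load the thread-waxing board: push its sprung hold-down arm back by the tee handle until it stays back by itself, then bring the wax block off the table into the guides beneath it, flat and fully home against the stop. Finally push the handle back over so that the arm springs down and its foot bears on the block. Leave the needle box, the black thread spool and the cream pot where they are.

Things in the scene. Friction and masses are not known exactly. Their poses are not given: they have to be found in the camera images.
- waxing_board: Fixed plywood board 300 x 100 mm, top at z = 6 mm, carrying guides, stop and hold-down. Origin at table level below the stop's face, midway between the guides. x runs along the board from the bare apron (front end x = -200 mm, bare to -90) through the guides to the stop (face at x = 0) and the hinge (board ends at x = +100 mm); z up. With the wax block home its centre is at x -36, y 0, z 22 mm
- guide_mouth (a point): Point on the board's top at the inner end of the flared mouth: board x = -60 mm, y = 0, z = 6 mm; axes as the board's. Two aluminium guides, 46 mm apart inside, 12 mm high above the board, run from here to the stop; before here they flare out to 60 mm or more apart at board x = -87 mm. The stop is 46 mm wide and 20 mm high above the board
- lift_angle (a joint): Angle (rad) of the sprung arm about its hinge. -0.10: lower stop, where it starts (block cannot go under); 0: arm level, pointing to the apron (foot on the block); grows as it lifts; 1.30: upper stop, arm steeply up. An over-centre spring drives it down below 0.60 and holds it back above 0.60. 6 to 12 N at the handle moves it; past the centre it swings over by itself, damped, within a second or so
- hold_down: The sprung steel arm with its handle stem, tee handle and foot, all one piece; origin on the hinge axis, its x axis points from the free end to the hinge along the arm, a bar 14 mm wide and 10 mm thick reaching 92 mm from the hinge. As it goes back the arm comes up behind fingers that push the handle (56 degrees between arm and stem): once past the centre, withdraw them straight up
- hinge (a point): Middle of the arm's hinge axis, which is parallel to the board's y: board x = 50, y = 0, z = 62 mm; axes as the board's. It sits between two steel cheeks, 44 mm long, 36 mm over their outsides, up to z = 76 mm
- tee_handle (a point): Black bar, 12 mm thick, 60 mm long along board y, on a stem fixed to the arm; origin at its middle, 85 mm from the hinge axis. Arm down: leans to the apron (board x -5, z 127 mm); upright at joint 0.60 (x 50, z 147); arm back: leans away (x 105, z 127). Push it with shut fingers, from the apron side to open, from the far side to close; rise along its arc (a level push may jam); fingertips above z = 90 mm
- foot (a point): Round rubber foot, 18 mm diameter, 21 mm tall, under the arm's free end; origin at the centre of its underside. Arm down: over board x = -36 mm, 29 mm above the table; arm back: at about board x = 4 mm, 138 mm above the table
- wax_block_center (a point): Centre of the loose blue wax block, 40 x 72 x 32 mm along its own x, y and z, about 0.08 kg, lying flat on the table at the left. Grasp it across its 40 mm (x). In the guides its long axis (y, either way round) lies along the board's x axis
- needle_box: Bystander: small black carton 56 x 88 x 22 mm lying on the table; origin at the centre of its underside
- spool_black: Bystander: cone of black thread, 36 mm diameter, 66 mm tall, standing; origin at the centre of its underside
- cream_pot: Bystander: white lidded pot, 43 mm diameter, 58 mm tall, standing; origin at the centre of its underside
Not all that is in view belongs to the job. Of the things that look like the part that bears wax_block_center, take the one that is farthest to the robot's right at the start.

How it is judged (in metres and radians):
On the way, in this order (a step that is already met when the one before it is completed fails the run):
1. the arm is back and stays there by itself (value of joint lift_angle above 1.1 rad and contact force between anything else and hold_down below 0.3 N), for 0.2 s.
2. the wax block is home against the stop between the guides while the arm is still back (x of wax_block_center in the frame of waxing_board between -0.04 and -0.032 m and y of wax_block_center in the frame of waxing_board between -0.006 and 0.006 m and z of wax_block_center in the frame of waxing_board below 0.026 m and angle between the y axis of wax_block_center and the x axis of waxing_board, either way round below 0.15 rad and value of joint lift_angle above 1.1 rad), for 0.2 s.
At the end, for the whole second after the job is handed in: The wax block lies flat between the guides, within 4 mm of the stop, within 6 mm of their middle and 0.15 rad of square; the arm is down (within 0.06 rad of level) with its foot bearing on the block by more than 2 N; the block is at rest (x of wax_block_center in the frame of waxing_board between -0.04 and -0.032 m and y of wax_block_center in the frame of waxing_board between -0.006 and 0.006 m and z of wax_block_center in the frame of waxing_board below 0.026 m and angle between the y axis of wax_block_center and the x axis of waxing_board, either way round below 0.15 rad and value of joint lift_angle between -0.06 and 0.06 rad and contact force between hold_down and wax_block above 2 N and linear speed of wax_block below 0.01 m/s); the robot touches nothing.
It fails at once if the needle box is shifted by more than 20 mm (distance of needle_box from where it was at the start of the episode above 0.02 m).
It fails at once if the black spool is shifted by more than 20 mm (distance of spool_black from where it was at the start of the episode above 0.02 m).
It fails at once if the cream pot is shifted by more than 20 mm (distance of cream_pot from where it was at the start of the episode above 0.02 m).
It also fails if it takes over 72 s, if anything falls off the work surface, if the arm or the gripper's body presses on something with over 40 N, if the wrist force passes 120 N, or if a joint passes its speed limit or range.

## Working session

There is one attempt and no reset: what is moved stays moved. The work goes in short steps, Python scripts to look and compute and a tool call to move; the robot and the scene stay as the last step left them, time stands still between calls to the robot, and variables do not carry over. Pictures are saved under pics/ and viewed, at most 10 in all, crops included, and the job is handed in when it is done.

Besides the shell and the picture viewer there is one more tool, called after ">>>" by a JSON object that holds its "op" and its "data". jog_arm: Moves the arm, as the interface text tells. Scaled input: -1 to 1 covers 0.4 m each way for a shift and pi rad each way for a turn. Its arguments: {"type":"object","properties":{"motion":{"type":"array","items":{"type":"array","items":{"type":"array","items":{"type":"number"}}}},"jaw":{"type":"number"},"force":{"type":"number"}},"required":["motion"]}

```bash
mkdir -p pics
python3 - <<'E'
from cell import manip
import cv2,numpy as np
for n in ["scene","side"]:
    im=manip.camera(n); cv2.imwrite(f"pics/{n}0.png",cv2.resize(im[:,:,::-1],(800,600),interpolation=cv2.INTER_CUBIC))
    m=manip.camera_model(n); print(n,m["fovy"],m["cx"],m["cy"],np.round(m["R"],4).tolist(),np.round(m["t"],1).tolist())
o=manip.get_obs(); print(o["t"],o["eef_pos"],o["tool_rot"])
E
```

```text
scene 51.9084095775214 262.215526667466 188.11076916926507 [[-0.5333, -0.8456, -0.0235], [-0.5187, 0.3488, -0.7805], [0.6682, -0.4041, -0.6247]] [352.0, 353.0, 913.8]
side 47.63100605921575 248.84504653936838 190.80249470752833 [[-0.9916, -0.1283, -0.0168], [-0.0537, 0.5263, -0.8486], [0.1177, -0.8405, -0.5288]] [529.0, 89.4, 1159.6]
0.1 [ 266.81855806 -619.28629881  230.03296383] [[ 9.18405079e-01  3.95640694e-01 -7.43503787e-04]
 [ 3.95641381e-01 -9.18402973e-01  1.96910475e-03]
 [ 9.62218821e-05 -2.10259667e-03 -9.99997785e-01]]
```

View pics/scene0.png

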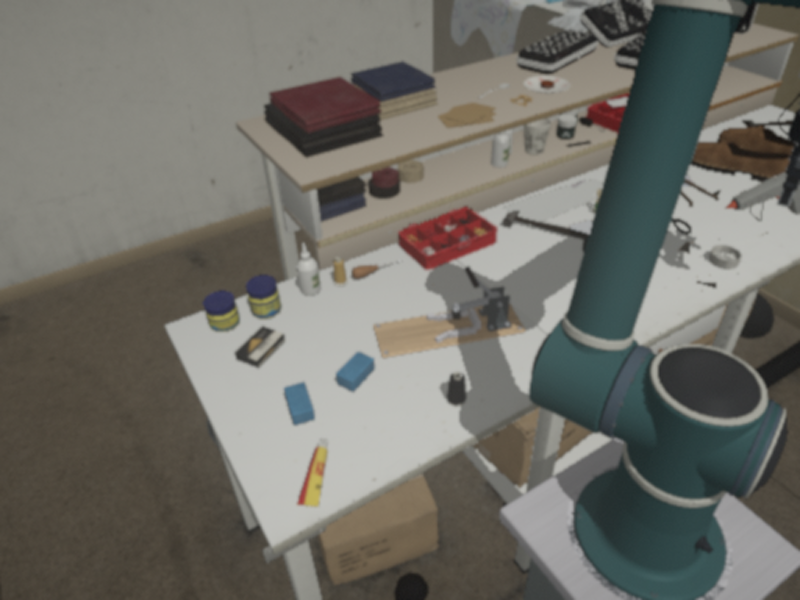

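View pics/side0.png

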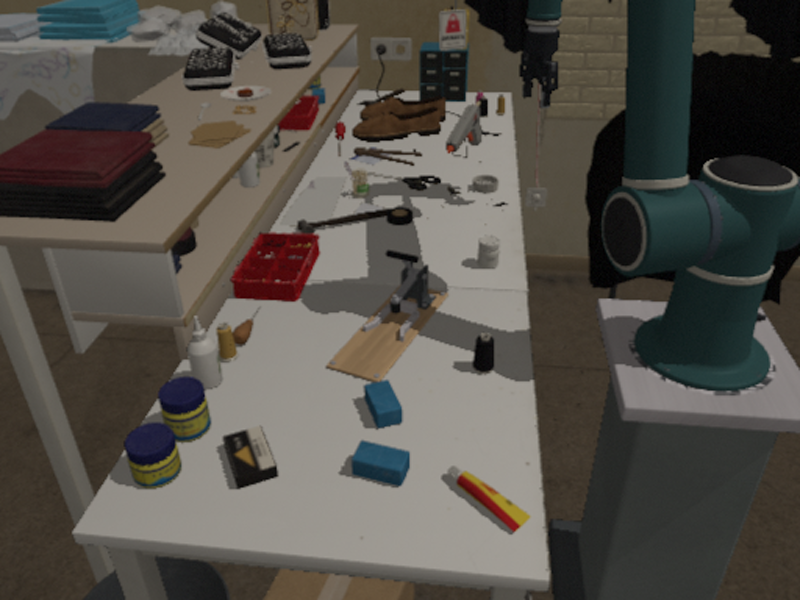

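Two blue blocks: scene (355,371) / side (383,403), and scene (299,403) / side (381,463). The side camera looks towards -y, so the farther one, scene (355,371), is farther right and is the one meant. I'll confirm this with crops.

Run:
```python
from cell import manip
import cv2,numpy as np
im=manip.camera("scene")[165:275,190:350]; cv2.imwrite("pics/sc1.png",cv2.resize(im[:,:,::-1],None,fx=5,fy=5,interpolation=cv2.INTER_CUBIC))
im=manip.camera("side")[155:275,200:360]; cv2.imwrite("pics/si1.png",cv2.resize(im[:,:,::-1],None,fx=5,fy=5,interpolation=cv2.INTER_CUBIC))
```

```text
(no output)
```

View pics/sc1.png

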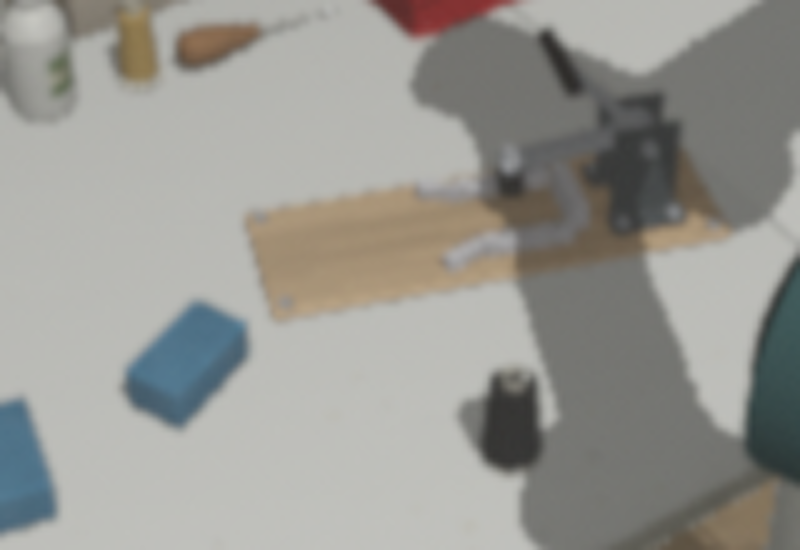

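View pics/si1.png

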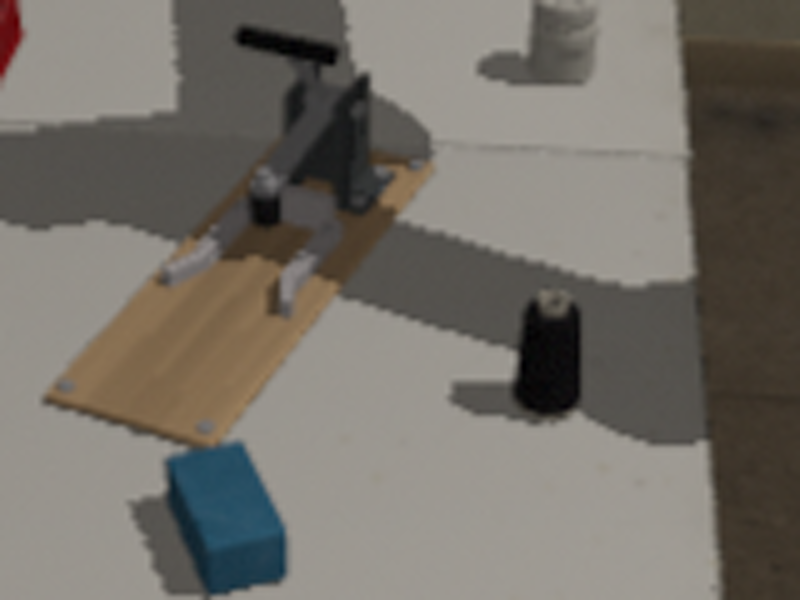

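```bash
cat > h.py <<'E'
from cell import manip
import cv2,numpy as np
from scipy.optimize import least_squares
def proj(n,X,m=None):
    m=m or manip.camera_model(n); f=192/np.tan(np.radians(m["fovy"]/2))
    c=np.asarray(X)@np.array(m["R"]).T+np.array(m["t"]); return c[:,:2]/c[:,2:]*f+[m["cx"],m["cy"]]
def place(p,L):
    c,s=np.cos(p[2]),np.sin(p[2]); L=np.asarray(L,float)
    return np.c_[p[0]+c*L[:,0]-s*L[:,1],p[1]+s*L[:,0]+c*L[:,1],L[:,2]]
def fit(p0,views):
    ms={n:manip.camera_model(n) for n,_,_ in views}
    r=least_squares(lambda p:np.concatenate([(proj(n,place(p,L),ms[n])-px).ravel() for n,L,px in views]),p0,x_scale=[100,100,.3])
    return r.x,r.fun.reshape(-1,2)
E
cat > m.py <<'E'
from h import *
sc=lambda a:np.array(a)/5+[190,165]-.4
si=lambda a:np.array(a)/5+[200,155]-.4
B=[[-200,50,6],[-200,-50,6],[100,-50,6]]
T=[[-5,30,127],[-5,-30,127]]   # tee ends approx (lift ~ -0.10: slightly lower)
a=-.10-.6; tx,tz=50+85*np.sin(a),62+85*np.cos(a); T=[[tx,30,tz],[tx,-30,tz]]
print(tx,tz)
p,r=fit([500,0,-1.57],[("scene",B+T,sc([[247,213],[273,316],[735,235],[547,37],[575,88]])),("side",B+T,si([[45,398],[213,443],[435,165],[240,37],[333,55]]))])
print("board",p,np.degrees(p[2]));print(np.round(r,1).tolist())
for sgn in (0.6,2.2,-.6,1.57,0):
    K=[[-20,36,32],[20,36,32],[20,-36,32],[-20,-36,32]]
    # order: scene top,right,bottom,left
    for k in range(4):
        pass
E
cat >> m.py <<'E'
best=None
s=[[197,302],[246,323],[182,403],[129,373]]; d=[[240,443],[283,532],[207,548],[167,462]]
K=[[-20,36,32],[20,36,32],[20,-36,32],[-20,-36,32]]
import itertools
for k,l,rev in itertools.product(range(4),range(4),(1,)):
    for y0 in (0.,1.57,3.14,-1.57):
        v,r=fit([500,200,y0],[("scene",K,sc(np.roll(s,k,0))),("side",K,si(np.roll(d,l,0)))])
        c=(r**2).sum()
        if best is None or c<best[0]: best=(c,v,r,k,l)
    # reversed order too
    for y0 in (0.,1.57,3.14,-1.57):
        v,r=fit([500,200,y0],[("scene",K,sc(np.roll(s[::-1],k,0))),("side",K,si(np.roll(d[::-1],l,0)))])
        c=(r**2).sum()
        if c<best[0]: best=(c,v,r,k,l)
print("block",best[0],best[1],np.degrees(best[1][2]));print(np.round(best[2],1).tolist())
# other objects: rough ground pts
def ray(n,px,z):
    m=manip.camera_model(n);R=np.array(m["R"]);t=np.array(m["t"]);f=192/np.tan(np.radians(m["fovy"]/2))
    o=-R.T@t;dd=R.T@np.array([(px[0]-m["cx"])/f,(px[1]-m["cy"])/f,1]);return np.round(o+dd*(z-o[2])/dd[2])
print("spool top",ray("side",si([555,302]),66),ray("scene",sc([517,380]),66))
print("block2",ray("side",np.array([381,455])/1.5625,32),"box",ray("side",np.array([250,455])/1.5625,22),"pot",ray("side",si([563,5]),58),"tray",ray("side",np.array([275,265])/1.5625,15))
E
python3 m.py
```

```text
-4.758503415203734 127.01158591918153
board [514.52625746 -59.66149027  -1.89785567] -108.73912016739139
[[-0.8, 0.3], [0.1, 0.7], [-0.0, -0.1], [-0.2, -0.4], [0.3, 0.9], [-0.6, -1.1], [-0.0, 0.1], [0.1, -0.7], [-0.5, -0.6], [0.6, 0.1]]
block 11.02632280196342 [515.28825275 212.73974026  -2.6935958 ] -154.33167132706976
[[-0.5, -0.5], [0.7, 0.1], [-1.0, -0.5], [-1.6, 0.3], [-0.8, -1.4], [0.4, -1.1], [1.5, -0.3], [0.2, 0.4]]
spool top [364.  89.  66.] [362.  86.  66.]
block2 [500. 336.  32.] box [681. 346.  22.] pot [ 362. -252.   58.] tray [ 796. -195.   15.]
```

Crops show: scene crop board apron corners (247,213) and (273,316), tee ends (547,37) and (575,88), and the target block's top face centred near (188,350). The spool, board and rightmost block (515,213) are consistent between both views. Moving to the apron side of the handle with fingers shut.

>>> {"op": "jog_arm", "data": {"motion": [[[0.34, 0.75, 0, 0, 0, 0.267], [0.34, 0.75, 0, 0, 0, 0.267], [0.34, 0.75, 0, 0, 0, 0.267], [0.34, 0.75, 0, 0, 0, 0.267], [0.34, 0.75, 0, 0, 0, 0.267], [0.34, 0.75, 0, 0, 0, 0.267], [0.34, 0.75, 0, 0, 0, 0.267], [0.34, 0.75, 0, 0, 0, 0.267]]], "jaw": -1, "force": 40}}

```text
t: 1.0
eef_pos: [404.1, -316.5, 231.2]
tool_rot: [[0.315, 0.949, 0.0], [0.949, -0.315, 0.001], [0.001, -0.0, -1.0]]
wrist_force: [0.5, -0.6, -0.2]
grip_width: 0.002
gripper_force: 0.0
```

>>> {"op": "jog_arm", "data": {"motion": [[[0.318, 0.765, 0, 0, 0, 0], [0.318, 0.765, 0, 0, 0, 0], [0.318, 0.765, 0, 0, 0, 0], [0.318, 0.765, 0, 0, 0, 0], [0.318, 0.765, 0, 0, 0, 0], [0.318, 0.765, 0, 0, 0, 0], [0.318, 0.765, 0, 0, 0, 0], [0.318, 0.765, 0, 0, 0, 0]]]}}

```text
t: 1.8
eef_pos: [531.6, -11.3, 231.2]
tool_rot: [[0.316, 0.949, 0.001], [0.949, -0.316, 0.001], [0.001, 0.0, -1.0]]
wrist_force: [-0.3, 0.4, -0.8]
grip_width: 0.002
gripper_force: 0.0
```

>>> {"op": "jog_arm", "data": {"motion": [[[0, 0, -0.2, 0, 0, 0], [0, 0, -0.295, 0, 0, 0], [0, 0, -0.295, 0, 0, 0], [0, 0, -0.295, 0, 0, 0], [-0.02, -0.059, -0.295, 0, 0, 0], [-0.02, -0.059, -0.295, 0, 0, 0]]]}}

```text
t: 2.4
eef_pos: [523.3, -39.0, 115.0]
tool_rot: [[0.322, 0.947, 0.003], [0.947, -0.322, 0.001], [0.001, 0.002, -1.0]]
wrist_force: [-0.3, -0.2, -1.0]
grip_width: -0.001
gripper_force: 0.0
```

Run:
```python
from h import *
im=manip.camera("side")[140:220,230:330]; cv2.imwrite("pics/si2.png",cv2.resize(im[:,:,::-1],None,fx=6,fy=6,interpolation=cv2.INTER_CUBIC))
```

```text
(no output)
```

View pics/si2.png

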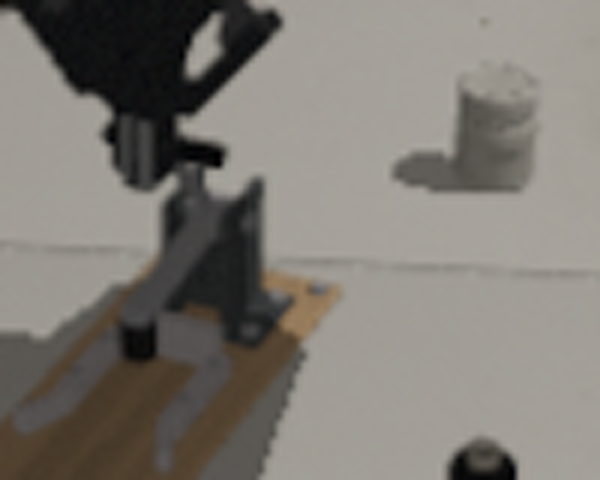

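Fingers (140,150) stand just on the apron side of the tee (200,150), tips slightly below it. Pushing along the arc.

>>> {"op": "jog_arm", "data": {"motion": [[[-0.0056, -0.0166, 0.012, 0, 0, 0], [-0.0112, -0.033, 0.024, 0, 0, 0], [-0.0176, -0.052, 0.033, 0, 0, 0], [-0.024, -0.071, 0.04, 0, 0, 0], [-0.03, -0.09, 0.046, 0, 0, 0], [-0.037, -0.109, 0.049, 0, 0, 0], [-0.043, -0.128, 0.05, 0, 0, 0]]]}}

```text
t: 3.15
eef_pos: [507.1, -88.8, 136.0]
tool_rot: [[0.319, 0.948, 0.005], [0.948, -0.319, -0.0], [0.001, 0.005, -1.0]]
wrist_force: [0.3, 2.8, 2.3]
grip_width: -0.0
gripper_force: 1.5
```

>>> {"op": "jog_arm", "data": {"motion": [[[-0.0072, -0.021, 0, 0, 0, 0], [-0.0136, -0.04, 0, 0, 0, 0], [-0.016, -0.047, -0.002, 0, 0, 0], [-0.016, -0.047, 0.12, 0, 0, 0], [-0.016, -0.047, 0.25, 0, 0, 0], [-0.016, -0.047, 0.25, 0, 0, 0]]]}}

```text
t: 3.75
eef_pos: [502.6, -109.3, 240.5]
tool_rot: [[0.32, 0.947, 0.011], [0.947, -0.32, -0.004], [-0.0, 0.012, -1.0]]
wrist_force: [1.0, -1.3, 0.8]
grip_width: 0.002
gripper_force: 0.0
```

Run:
```python
from h import *
im=manip.camera("side")[130:275,200:345]; cv2.imwrite("pics/si3.png",cv2.resize(im[:,:,::-1],None,fx=4,fy=4,interpolation=cv2.INTER_CUBIC))
```

```text
(no output)
```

View pics/si3.png

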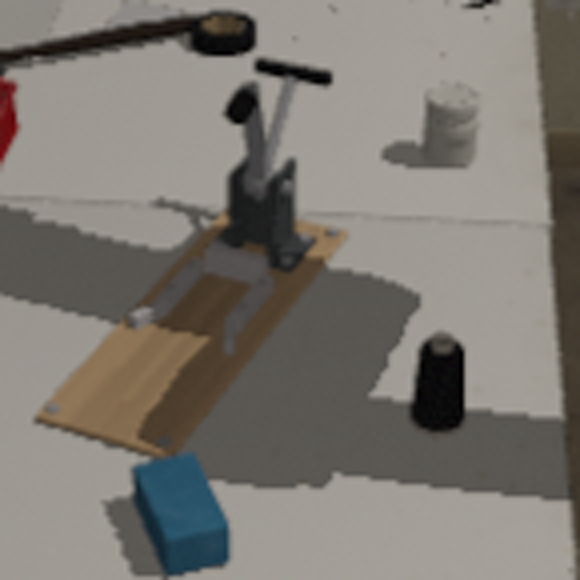

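The arm stands back (tee (293,70), foot (240,103)). Going over the block with an 18 mm offset towards what will be its apron end.

>>> {"op": "jog_arm", "data": {"motion": [[[0.012, 0.846, 0, 0, 0, 0.247], [0.012, 0.846, 0, 0, 0, 0.247], [0.012, 0.846, 0, 0, 0, 0.247], [0.012, 0.846, 0, 0, 0, 0.247], [0.012, 0.846, 0, 0, 0, 0.247], [0.012, 0.846, 0, 0, 0, 0.247], [0.012, 0.846, 0, 0, 0, 0.247], [0.012, 0.846, 0, 0, 0, 0.247]]], "jaw": 0.7}}

```text
t: 4.6
eef_pos: [502.0, 234.5, 230.9]
tool_rot: [[-0.44, 0.898, -0.003], [0.898, 0.44, -0.0], [0.001, -0.003, -1.0]]
wrist_force: [0.5, -0.1, -0.3]
grip_width: 0.846
gripper_force: 0.0
```

>>> {"op": "jog_arm", "data": {"motion": [[[0, 0, -0.12, 0, 0, 0], [0, 0, -0.24, 0, 0, 0], [0, 0, -0.3, 0, 0, 0], [0, 0, -0.3, 0, 0, 0], [0, 0, -0.3, 0, 0, 0]]]}}

```text
t: 5.1
eef_pos: [502.8, 229.7, 112.3]
tool_rot: [[-0.435, 0.9, -0.002], [0.9, 0.435, -0.001], [-0.0, -0.003, -1.0]]
wrist_force: [-0.1, 0.0, 0.5]
grip_width: 0.849
gripper_force: 0.0
```

Run:
```python
from h import *
o=manip.get_obs();print(o["eef_pos"],o["t"])
im=manip.camera("wrist"); cv2.imwrite("pics/w1.png",im[:,:,::-1])
K=[[x,y,32] for x,y in((-20,36),(20,36),(20,-36),(-20,-36))]
print(proj("wrist",place([515.3,212.7,-2.6936],K)).round())
```

```text
[502.81998108 229.72044573 112.34676096] 5.1
[[280. 256.]
 [237. 256.]
 [235. 181.]
 [282. 181.]]
```

View pics/w1.png

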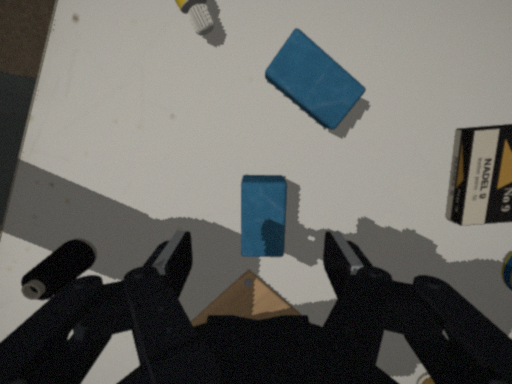

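Wrist view shows the target block at u 242-285, v 182-256, between the fingers. It is about 5 px (4 mm) right of the prediction and aligned. Correcting and descending.

>>> {"op": "jog_arm", "data": {"motion": [[[0.0175, 0.001, -0.1, 0, 0, 0], [0.0175, 0.001, -0.2, 0, 0, 0], [0.0175, 0.001, -0.24, 0, 0, 0], [0.0175, 0.001, -0.258, 0, 0, 0], [0.0175, 0.001, -0.258, 0, 0, 0], [0.0175, 0.001, -0.258, 0, 0, 0]]]}}

```text
t: 5.75
eef_pos: [512.5, 232.0, 12.3]
tool_rot: [[-0.436, 0.9, 0.004], [0.9, 0.436, 0.001], [-0.0, 0.004, -1.0]]
wrist_force: [0.6, -0.9, 1.3]
grip_width: 0.85
gripper_force: 0.0
```

>>> {"op": "jog_arm", "data": {"motion": [[[0, 0, 0, 0, 0, 0], [0, 0, 0, 0, 0, 0], [0, 0, 0, 0, 0, 0], [0, 0, 0, 0, 0, 0], [0, 0, 0, 0, 0, 0], [0, 0, 0, 0, 0, 0], [0, 0, 0, 0, 0, 0]]], "jaw": -1, "force": 30}}

```text
t: 6.45
eef_pos: [511.5, 231.8, 11.7]
tool_rot: [[-0.436, 0.9, 0.002], [0.9, 0.436, 0.001], [-0.0, 0.002, -1.0]]
wrist_force: [-1.8, -0.3, 5.7]
grip_width: 0.464
gripper_force: 30.5
```

Gripped (opening 0.46, 30 N). Lifting, turning and going over the apron.

>>> {"op": "jog_arm", "data": {"motion": [[[0, 0, 0.06, 0, 0, 0], [0, 0, 0.125, 0, 0, 0], [0.127, -0.376, 0.125, 0, 0, -0.247], [0.127, -0.376, 0.125, 0, 0, -0.247], [0.127, -0.376, 0.125, 0, 0, -0.247], [0.127, -0.376, 0.125, 0, 0, -0.247], [0.127, -0.376, 0.125, 0, 0, -0.247], [0.127, -0.376, 0.125, 0, 0, -0.247]]]}}

```text
t: 7.25
eef_pos: [561.4, 80.1, 60.2]
tool_rot: [[0.322, 0.947, 0.0], [0.947, -0.322, 0.0], [0.0, 0.0, -1.0]]
wrist_force: [0.5, -0.8, -0.8]
grip_width: 0.467
gripper_force: 30.5
```

>>> {"op": "jog_arm", "data": {"motion": [[[0, 0, -0.04, 0, 0, 0], [0, 0, -0.08, 0, 0, 0], [0, 0, -0.09, 0, 0, 0], [0, 0, -0.09, 0, 0, 0], [0, 0, -0.09, 0, 0, 0]]]}}

```text
t: 7.75
eef_pos: [561.6, 81.2, 24.6]
tool_rot: [[0.318, 0.948, 0.001], [0.948, -0.318, 0.0], [0.0, 0.001, -1.0]]
wrist_force: [0.5, -0.4, -1.3]
grip_width: 0.468
gripper_force: 30.4
```

Run:
```python
from h import *
o=manip.get_obs();print(o["eef_pos"],o["t"])
m=manip.camera_model("wrist")
im=manip.camera("wrist"); cv2.imwrite("pics/w2.png",cv2.resize(im[100:384,96:416,::-1],None,fx=2,fy=2,interpolation=cv2.INTER_CUBIC))
b=[514.5,-59.7,-1.8979]
P=[[-60,23,18],[-60,-23,18],[0,23,18],[0,-23,18],[-200,50,6],[-200,-50,6]]
print(((proj("wrist",place(b,P),m)-[96,100])*2).round())
d=o["eef_pos"][:2]-b[:2];c,s=np.cos(b[2]),np.sin(b[2]);print(c*d[0]+s*d[1],-s*d[0]+c*d[1])
```

```text
[561.60293409  81.24256239  24.59241509] 7.75
[[389. 507.]
 [257. 506.]
 [383. 632.]
 [262. 632.]
 [492.  99.]
 [157.  99.]]
-148.60360130957505 -0.6796834534127711
```

View pics/w2.png

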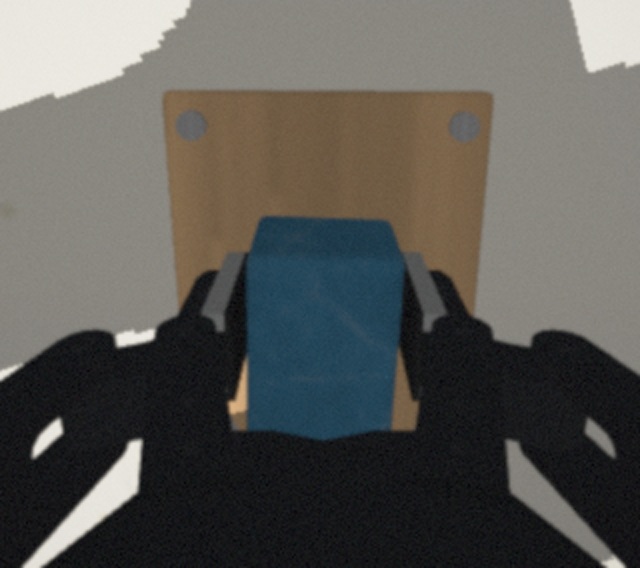

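Board corners at (164,92) and (492,92) have their mid at 328; the block mid is about 325, so about 1 mm off centre. Correcting, lowering and sliding in.

>>> {"op": "jog_arm", "data": {"motion": [[[0.003, -0.001, -0.0145, 0, 0, 0], [0.003, -0.001, -0.0145, 0, 0, 0], [-0.009, -0.036, -0.0145, 0, 0, 0], [-0.017, -0.06, -0.0145, 0, 0, 0], [-0.025, -0.084, -0.0145, 0, 0, 0], [-0.033, -0.107, -0.0145, 0, 0, 0], [-0.041, -0.131, -0.0145, 0, 0, 0], [-0.045, -0.143, -0.0145, 0, 0, 0]]]}}

```text
t: 8.6
eef_pos: [542.7, 22.5, 18.2]
tool_rot: [[0.32, 0.947, -0.0], [0.947, -0.32, -0.0], [-0.0, -0.0, -1.0]]
wrist_force: [-0.0, 0.3, -1.0]
grip_width: 0.468
gripper_force: 30.5
```

>>> {"op": "jog_arm", "data": {"motion": [[[-0.006, -0.019, 0, 0, 0, 0], [-0.012, -0.037, 0, 0, 0, 0], [-0.016, -0.047, 0, 0, 0, 0], [-0.02, -0.057, 0, 0, 0, 0], [-0.02, -0.057, 0, 0, 0, 0]]]}}

```text
t: 9.1
eef_pos: [535.0, 0.5, 18.2]
tool_rot: [[0.32, 0.947, -0.0], [0.947, -0.32, -0.0], [-0.0, -0.0, -1.0]]
wrist_force: [-0.5, 0.5, -1.2]
grip_width: 0.47
gripper_force: 30.5
```

>>> {"op": "jog_arm", "data": {"motion": [[[-0.004, -0.012, 0, 0, 0, 0], [-0.005, -0.016, 0, 0, 0, 0], [-0.006, -0.019, 0, 0, 0, 0], [-0.007, -0.021, 0, 0, 0, 0], [-0.007, -0.021, 0, 0, 0, 0]]]}}

```text
t: 9.6
eef_pos: [533.2, -5.7, 18.7]
tool_rot: [[0.32, 0.947, 0.001], [0.947, -0.32, 0.003], [0.003, 0.0, -1.0]]
wrist_force: [0.7, 7.7, -1.0]
grip_width: 0.471
gripper_force: 30.3
```

>>> {"op": "jog_arm", "data": {"motion": [[[-0.0008, -0.0024, 0, 0, 0, 0], [-0.0016, -0.0048, 0, 0, 0, 0], [-0.0024, -0.007, 0, 0, 0, 0], [-0.0024, -0.007, 0, 0, 0, 0]]]}}

```text
t: 10.0
eef_pos: [533.4, -6.5, 19.2]
tool_rot: [[0.321, 0.947, 0.004], [0.947, -0.321, 0.006], [0.007, 0.002, -1.0]]
wrist_force: [3.5, 16.6, -0.2]
grip_width: 0.47
gripper_force: 30.7
```

Firm contact with the stop (17 N). Releasing, rising, backing off and shutting.

>>> {"op": "jog_arm", "data": {"motion": [[[0.0016, 0.0047, 0, 0, 0, 0], [0.0016, 0.0047, 0, 0, 0, 0], [0.0016, 0.0047, 0, 0, 0, 0], [0.0016, 0.0047, 0.06, 0, 0, 0], [0.0016, 0.0047, 0.09, 0, 0, 0], [0.04, 0.118, 0.09, 0, 0, 0], [0.04, 0.118, 0.09, 0, 0, 0], [0.04, 0.118, 0.09, 0, 0, 0]]], "jaw": 0.4}}

```text
t: 10.8
eef_pos: [547.9, 37.3, 54.6]
tool_rot: [[0.318, 0.948, 0.001], [0.948, -0.318, -0.0], [-0.0, 0.001, -1.0]]
wrist_force: [0.0, -0.6, -0.4]
grip_width: 0.699
gripper_force: 0.0
```

Run:
```python
from h import *
o=manip.get_obs();print(o["eef_pos"],o["t"])
a=cv2.resize(manip.camera("scene")[165:230,235:345,::-1],None,fx=5,fy=5,interpolation=cv2.INTER_CUBIC)
cv2.imwrite("pics/sc4.png",a)
m=manip.camera_model("scene")
b=[514.5,-59.7,-1.8979]
P=[[-72,20,38],[-72,-20,38],[0,-20,38],[-72,-20,6]]
print(((proj("scene",place(b,P),m)-[235,165]+.4)*5).round())
```

```text
[547.90058891  37.29714999  54.6139302 ] 10.8
[[220. 173.]
 [237. 213.]
 [347. 193.]
 [237. 251.]]
```

View pics/sc4.png

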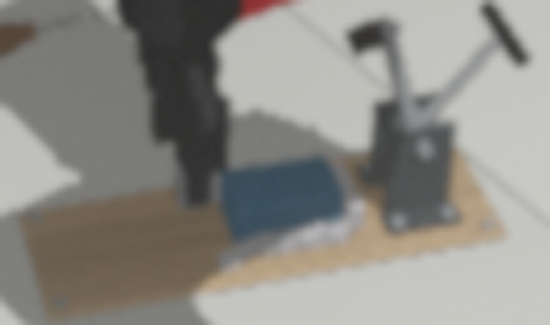

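The block (280,195) lies flat in the guides by the stop and the arm is still back. A gentle push on its end face will make sure it is home.

>>> {"op": "jog_arm", "data": {"motion": [[[0, 0, 0, 0, 0, 0], [0, 0, 0, 0, 0, 0], [0, 0, 0, 0, 0, 0], [0, 0, -0.075, 0, 0, 0], [0, 0, -0.075, 0, 0, 0], [-0.0064, -0.019, -0.075, 0, 0, 0], [-0.0128, -0.038, -0.075, 0, 0, 0], [-0.0128, -0.038, -0.075, 0, 0, 0]]], "jaw": -1}}

```text
t: 11.65
eef_pos: [542.7, 20.5, 25.2]
tool_rot: [[0.321, 0.947, 0.001], [0.947, -0.321, -0.0], [0.0, 0.001, -1.0]]
wrist_force: [-0.1, 0.7, -0.4]
grip_width: -0.002
gripper_force: 0.0
```

>>> {"op": "jog_arm", "data": {"motion": [[[-0.0016, -0.005, 0, 0, 0, 0], [-0.0032, -0.0095, 0, 0, 0, 0], [-0.0044, -0.013, 0, 0, 0, 0], [-0.0044, -0.013, 0, 0, 0, 0]]]}}

```text
t: 12.05
eef_pos: [542.3, 19.5, 25.7]
tool_rot: [[0.322, 0.947, 0.004], [0.947, -0.322, 0.005], [0.006, 0.002, -1.0]]
wrist_force: [1.0, 12.3, 1.2]
grip_width: 0.001
gripper_force: 6.2
```

Contact is rigid with the end face at about -73 mm, so the block is home. Withdrawing up and over to the far side of the handle.

>>> {"op": "jog_arm", "data": {"motion": [[[0.008, 0.024, 0, 0, 0, 0], [0.016, 0.047, 0.1, 0, 0, 0], [0.016, 0.047, 0.22, 0, 0, 0], [0.016, 0.047, 0.34, 0, 0, 0], [0.016, 0.047, 0.46, 0, 0, 0], [0.016, 0.047, 0.535, 0, 0, 0], [0.016, 0.047, 0.535, 0, 0, 0]]]}}

```text
t: 12.75
eef_pos: [550.9, 35.3, 245.5]
tool_rot: [[0.319, 0.948, 0.012], [0.948, -0.319, -0.0], [0.004, 0.012, -1.0]]
wrist_force: [1.5, -1.0, -0.6]
grip_width: 0.002
gripper_force: 0.0
```

>>> {"op": "jog_arm", "data": {"motion": [[[-0.201, -0.587, 0, 0, 0, 0], [-0.201, -0.587, 0, 0, 0, 0], [-0.201, -0.587, 0, 0, 0, 0], [-0.201, -0.587, 0, 0, 0, 0], [-0.201, -0.587, 0, 0, 0, 0], [-0.201, -0.587, 0, 0, 0, 0], [-0.201, -0.587, 0, 0, 0, 0], [-0.201, -0.587, 0, 0, 0, 0]]]}}

```text
t: 13.55
eef_pos: [466.5, -198.6, 237.6]
tool_rot: [[0.319, 0.948, -0.001], [0.948, -0.319, 0.001], [0.001, -0.001, -1.0]]
wrist_force: [-0.8, -0.5, 0.6]
grip_width: 0.002
gripper_force: 0.0
```

>>> {"op": "jog_arm", "data": {"motion": [[[0, 0, -0.12, 0, 0, 0], [0, 0, -0.24, 0, 0, 0], [0, 0, -0.3125, 0, 0, 0], [0, 0, -0.3125, 0, 0, 0], [0.008, 0.0235, -0.3125, 0, 0, 0], [0.016, 0.047, -0.3125, 0, 0, 0], [0.016, 0.047, -0.3125, 0, 0, 0]]]}}

```text
t: 14.25
eef_pos: [475.5, -179.8, 115.8]
tool_rot: [[0.318, 0.948, 0.004], [0.948, -0.318, -0.001], [0.0, 0.005, -1.0]]
wrist_force: [-0.1, -0.2, -0.0]
grip_width: -0.0
gripper_force: 0.0
```

>>> {"op": "jog_arm", "data": {"motion": [[[0.0056, 0.0166, 0.006, 0, 0, 0], [0.0112, 0.033, 0.018, 0, 0, 0], [0.016, 0.047, 0.025, 0, 0, 0], [0.022, 0.064, 0.034, 0, 0, 0], [0.028, 0.083, 0.042, 0, 0, 0], [0.034, 0.1, 0.047, 0, 0, 0], [0.04, 0.118, 0.049, 0, 0, 0]]]}}

```text
t: 14.95
eef_pos: [490.7, -135.0, 135.7]
tool_rot: [[0.32, 0.948, 0.004], [0.948, -0.32, -0.004], [-0.002, 0.005, -1.0]]
wrist_force: [-0.4, -4.4, 3.1]
grip_width: -0.001
gripper_force: 1.8
```

>>> {"op": "jog_arm", "data": {"motion": [[[0.0056, 0.0166, 0, 0, 0, 0], [0.0112, 0.033, -0.002, 0, 0, 0], [0.0168, 0.05, -0.004, 0, 0, 0], [0.0216, 0.064, -0.006, 0, 0, 0], [0.0216, 0.064, -0.006, 0, 0, 0], [0.0216, 0.064, 0.1, 0, 0, 0], [0.0216, 0.064, 0.22, 0, 0, 0], [0.0216, 0.064, 0.25, 0, 0, 0]]]}}

```text
t: 15.75
eef_pos: [500.7, -108.6, 238.6]
tool_rot: [[0.319, 0.948, 0.008], [0.948, -0.319, -0.002], [0.001, 0.009, -1.0]]
wrist_force: [1.5, -1.1, 0.1]
grip_width: 0.0
gripper_force: 0.0
```

>>> {"op": "jog_arm", "data": {"motion": [[[0, -0.1, 0.05, 0, 0, 0], [0, -0.2, 0.05, 0, 0, 0], [0, -0.3, 0.05, 0, 0, 0], [0, -0.3, 0.05, 0, 0, 0], [0, -0.3, 0.05, 0, 0, 0], [0, -0.3, 0.05, 0, 0, 0], [0, -0.3, 0.05, 0, 0, 0], [0, -0.3, 0.05, 0, 0, 0]]]}}

```text
t: 16.55
eef_pos: [497.7, -226.8, 252.8]
tool_rot: [[0.318, 0.948, -0.0], [0.948, -0.318, 0.0], [0.0, -0.0, -1.0]]
wrist_force: [-0.9, -0.4, -0.0]
grip_width: -0.002
gripper_force: 0.0
```

Run:
```python
from h import *
a=cv2.resize(manip.camera("scene")[165:230,235:345,::-1],None,fx=3.6,fy=4,interpolation=cv2.INTER_CUBIC)
b=cv2.resize(manip.camera("side")[150:250,210:310,::-1],None,fx=4,fy=4,interpolation=cv2.INTER_CUBIC)
a=cv2.copyMakeBorder(a,0,140,0,0,cv2.BORDER_CONSTANT); cv2.imwrite("pics/end.png",np.hstack([a,b]))
```

```text
(no output)
```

View pics/end.png

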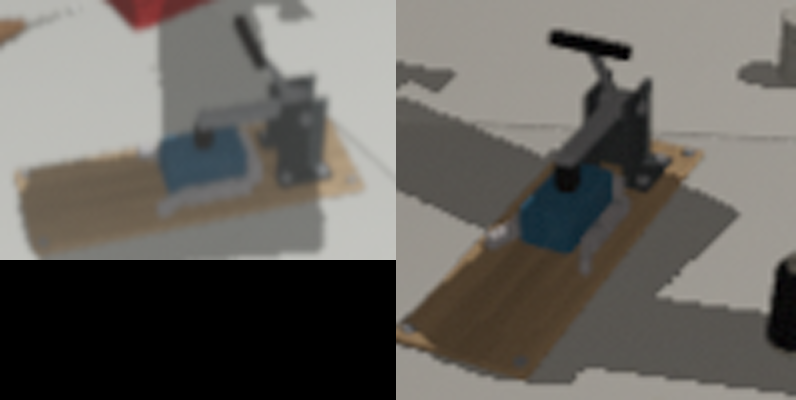

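The foot (scene (203,137), side (567,178)) bears on the block, which is seated between the guides against the stop. The robot is clear.

```bash
python3 -c "
from cell import manip
print(manip.hand_in())"
```

```text
the job is handed in; nothing more can be done
None
```

I handed in the job at about 17 s. The last pictures show the wax block in the guides against the stop, the arm down with its foot on the block, and the robot clear; no verdict was returned.

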